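Draw the rolling pin out of its half-covered box and hold it for flouring

TASK

Slide the lid of the long wooden box fully open, then take out the rolling pin: it is longer than the open part of the box, so tip it up at the open end and draw it out at a slant from under the fixed half cover, without forcing it against the box. Finish while still holding it in the gripper, level and steady, over the middle of the chopping board and roughly a hand's breadth above it, so that it can be floured; do not put it down, and leave the other things where they are.

Things in the scene. Friction and masses are not known exactly. Their poses are not given: they have to be found in the camera images.
- pin_box: long wooden box on rubber feet, 140 (x) by 400 (y) by 72 mm high; does not move. Origin: centre of its underside on the worktop, z up; at yaw 0 its +y points to the robot's left. Walls 10 mm thick; inside x -60..60, y -190..190 mm, floor at z = 10 mm. Long side walls 72 mm high, end walls 64 mm. Fixed half cover z = 58..64 mm over y = -190..-95 mm; the rest is the mouth
- box_mouth (a point): centre of the box's mouth, at box x = 0, y = 47.5 mm, z = 64 mm. The mouth is 120 mm wide and 285 mm long (box y -95..190 mm), shorter than the pin; shut at first by the sliding lid. Inside, two 12 mm wide notched cross bars at box y = -66 and 66 mm carry the pin: notch 42 mm wide, its bottom at z = 27 mm, bar tops at z = 42 mm
- lid (a joint): sliding lid, a 5 mm board 300 mm long in grooves of the long side walls, just above the half cover (box z = 65..70 mm). 0 = shut, 0.295 m = fully open at its stop; opens toward the box's -y, over the half cover and out beyond that end. About 2 N of friction, stays where it is left; may start slightly ajar
- lid_bar (a point): middle of the steel bar pull on the lid: a round bar 10 mm thick and 70 mm long along the box's x axis, 100 mm above the worktop, 30 mm above the lid's top face, on two 10 mm posts at box x = -35 and 35 mm. Lid shut: at box y = 120 mm; fully open: y = -175 mm. Axes as the box's
- rolling_pin: wooden rolling pin, about 0.24 kg, 340 mm long: a barrel 36 mm in diameter and 190 mm long with a 20 mm thick, 75 mm long handle at each end. Origin: its middle, on its axis; its y axis runs along the pin. It starts lying in the notches of the box's two cross bars, along the box's y, its axis 45 mm above the worktop, one handle under the half cover
- cutting_board: wooden chopping board, 200 mm (its x) by 300 mm (its y), 22 mm thick, lying flat on the worktop to the left of the box; it does not move. Origin: centre of its underside
- apple_1: bystander: red apple, about 76 mm, at the back of the worktop; origin at its underside
- mug_1: bystander: white mug with dots, 82 mm across and 91 mm high; origin at its underside
- pepper_mill: bystander: dark wooden pepper mill, 58 mm across and 160 mm high, standing just behind the box; origin at its underside
- cinnamon_jar: bystander: small spice jar, 42 mm across and 106 mm high; origin at its underside

How it is judged:
On the way, in this order (a step that is already met when the one before it is completed fails the run):
1. the lid is fully open (within 15 mm of its stop) with the pin still in the box (value of joint lid above 0.28 m and z of rolling_pin in the frame of pin_box below 0.06 m), for 0.1 s.
2. the pin is out of the box, held by the fingers clear above it (height (world z) of rolling_pin above 0.12 m and contact force between rolling_pin and pin_box below 0.3 N and contact force between rolling_pin and the fingers above 1 N), for 0.2 s.
At the end, for the whole second after the job is handed in: the pin is held in the fingers, touching neither box nor board; its middle is within 70 mm of the board's centre seen from above, its axis 90 to 260 mm above the worktop, level within about 10 degrees, and still; the lid is still open by at least 240 mm (contact force between rolling_pin and the fingers above 1 N and contact force between rolling_pin and pin_box below 0.3 N and contact force between rolling_pin and cutting_board below 0.3 N and horizontal distance between rolling_pin and cutting_board below 0.07 m and height (world z) of rolling_pin between 0.09 and 0.26 m and angle between rolling_pin's own y axis and vertical between 1.4 and 1.74 rad and value of joint lid above 0.24 m and linear speed of rolling_pin below 0.03 m/s); the arm keeps its last pose, push and grip.
It fails at once if the pin is forced against the box (over 30 N) (contact force between rolling_pin and pin_box above 30 N).
It fails at once if a bystander is moved by over 30 mm (distance of any of apple_1, mug_1, pepper_mill, cinnamon_jar from where it was at the start of the episode above 0.03 m).
It also fails if it takes over 54 s, if anything falls off the work surface, if the arm or the gripper's body presses on something with over 40 N, if the wrist force passes 120 N, or if a joint passes its speed limit or range.

ROBOT

A 6-joint arm with a two-finger parallel gripper is mounted at the origin on a cart in front of the work surface, level with it; the furniture and walls round the work are solid. World frame = base frame: x ahead of the robot, y to its left, z up, the work surface at z = 0. Lengths are in m, angles in rad, forces in N, time in s.
With the tool pointing down it reaches from about 0.275 to 0.85 m from the base axis. Payload 19 kg.
Tool frame: the origin (TCP) lies between the finger pads; the fingertips stand 14 mm ahead of it and the grasp point (between the pads) lies 5 mm behind it; z points along the fingers, y is the line along which they close (so a half turn about z gives the same grasp; the last joint's range is limited). The gripper opens to 85 mm and grips with 20 to 120 N. Pads are 22 mm wide; open, the fingers measure 114 mm over their backs; the gripper's body (76 mm by 85 mm) begins 54 mm behind the grasp point. The pads swing forward as they close: fully open they stand 13 mm farther back than shut.
Start: joints at [1.086, 0.15, 1.437, -0, 1.554, -0.134], TCP at [0.198, 0.54, 0.245] pointing down, gripper open.
Joint ranges: [-2.8, 2.8], [-0.68, 2.1], [0.12, 2.68], [-1.39, 4.53], [0.16, 2.79], [-2.81, 2.81]. Speed limits (rad/s): [1.89, 1.89, 2.22, 3.01, 3.01, 3.01].

INTERFACE

Orientations are given as [roll, pitch, yaw] about the fixed x, y, z axes, in that order (R = Rz(yaw) Ry(pitch) Rx(roll)).
In Python, from rig import get_state, grab_frame, close_job, boxes_of, outline_of gives the robot as it stands.
- The arm moves only by the tool move_arm, never from a script. Its argument "plan" is a list that holds one entry, the list of rows, each a list of 4 numbers: the shift along the tool's x, y, z in mm, then the turn about the tool's z in degrees. In form: [[[tx, ty, tz, roll], ...]]. A call has 1 to 12 rows; each row is the pose to reach, as a shift and turn from the pose commanded when the call began, along the tool's axes at that moment; what a row does not reach only later rows make up. A row lasts 1/8 s, in which the tool goes at most 62.5 mm and 10.7 degrees, less where a joint would pass 70% of its speed; a pose out of reach is approached as far as the arm can. A call with a gripper value outside its range is refused whole. "gripper" is the opening, from 0 (shut) to 1 (fully open), set as the call begins (left out, the last holds). The fingers move at their own pace and stop on an object; "grip_force" is the grip in N (left out, the last holds). Time passes only in rows, so rows that repeat a pose let the fingers close. It gives the time, the measured TCP pose, the force, the opening and the grip force at its end, in the units of the state.
- get_state(): the state, without advancing time (a new reading comes with each control period).
- grab_frame(name): name is "scene" or "top" or "wrist"; returns a dict with "frame" (400x640x3 uint8, red, green, blue), "K" (3x3 intrinsics, pixels), "R" (3x3) and "t" (3): a world point X has camera coordinates R X + t. Camera axes: x right, y down, z forward; pixel columns grow to the right and rows downward; lengths in m; the calibration is good to about 2 mm. A picture is of the moment at which its call begins. There is no depth.
- close_job(): hands the job in; it is judged then, once.
Trained networks look in the newest picture that a camera, given by its name, has taken for a name from the list of things; names that differ only in an ending like _2 or _b are one class to them, and where a whole thing is asked for, a point or a joint stands for the part that bears it (a point fixed in the world has none). Each returns a list of dicts, best first, with "conf" (0 to 1); they miss things now and then, are a little off and sometimes report something else, mostly with a low value. They report only what shows in the picture. A call takes as long as a camera call.
- boxes_of(thing, camera): "at" ([row, column] as shares, 0 to 1, of the picture: columns of its width, rows of its height, amid what is visible of it).
- outline_of(thing, camera): "region" (400x640 bool, what is visible of it) and "at" ([row, column] as shares, 0 to 1, of the picture: columns of its width, rows of its height, amid what is visible of it).
The state is a dict: "time_s": time; "joint_pos": joint angles; "joint_vel": joint speeds; "tau": joint torques, N m; "tcp_pos": TCP position; "ee_rot": TCP orientation; "force": force on the tool from outside, world axes, zero at the start; "torque": the same for the moment, N m; "grip_width": opening from 0.0 (shut) to 1.0 (fully open); "grasp_force": force on a finger pad.
Only numpy, scipy, OpenCV 4.12 (cv2) and the standard library are available. Lean on these libraries where they do the work, as an engineer would, in place of code of your own. Each camera call takes 0.05 s, during which the arm holds its last target. There are 200 camera calls.

## Working session

There is one attempt and no reset: what is moved stays moved. The work goes in short steps, Python scripts to look and compute and a tool call to move; the robot and the scene stay as the last step left them, time stands still between calls to the robot, and variables do not carry over. Pictures are saved under pics/ and viewed, at most 10 in all, crops included, and the job is handed in when it is done.

Besides the shell and the picture viewer there is one more tool, called after ">>>" as name([rows], argument=value, ...), one row to a line, values as JSON. move_arm: Moves the arm, as the interface text tells. Its arguments: {"type":"object","properties":{"plan":{"type":"array"},"gripper":{"type":"number"},"grip_force":{"type":"number"}},"required":["plan"]}

```bash
mkdir -p pics; cat > h.py <<'E'
import numpy as np, cv2
from rig import *
def ray(f,u,v):
    d=f["R"].T@np.linalg.inv(f["K"])@np.array([u,v,1.]); return -f["R"].T@f["t"],d
def onz(f,u,v,z):
    o,d=ray(f,u,v); return o+d*(z-o[2])/d[2]
def proj(f,X):
    c=f["K"]@(f["R"]@np.asarray(X,float)+f["t"]); return c[:2]/c[2]
def save(f,n): cv2.imwrite("pics/"+n,f["frame"][:,:,::-1])
E
python3 - <<'E'
from h import *
s=get_state(); print({k:np.round(v,3) for k,v in s.items()})
for c in("top","scene"):
    f=grab_frame(c); save(f,c+"0.png"); print(c,np.round(-f["R"].T@f["t"],3))
    for t,z in (("pin_box",.07),("lid_bar",.1),("cutting_board",.022),("apple_1",.04),("mug_1",.05),("pepper_mill",.08),("cinnamon_jar",.05)):
        for r in outline_of(t,c)[:2]:
            v,u=r["at"][0]*400,r["at"][1]*640
            m=r["region"].astype(np.uint8); (cx,cy),wh,a=cv2.minAreaRect(cv2.findNonZero(m))
            print(t,round(r["conf"],2),int(u),int(v),np.round(onz(f,u,v,z),3),"rect",[np.round(onz(f,*p,z)[:2],3).tolist() for p in cv2.boxPoints(((cx,cy),wh,a))])
E
```

```text
{'time_s': np.float64(0.0), 'joint_pos': array([ 1.086,  0.151,  1.438,  0.   ,  1.554, -0.134]), 'joint_vel': array([-0.   , -0.001,  0.001,  0.001, -0.001,  0.   ]), 'tau': array([ 0.0000e+00, -7.1310e+01, -5.7082e+01, -0.0000e+00,  1.0000e-02,
        0.0000e+00]), 'tcp_pos': array([0.198, 0.54 , 0.245]), 'ee_rot': array([-3.14 , -0.   ,  2.791]), 'force': array([ 0.059, -0.434,  0.102]), 'torque': array([-0.045,  0.007,  0.038]), 'grasp_force': np.float64(0.0), 'grip_width': np.float64(1.001)}
top [0.496 0.109 0.977]
pin_box 0.97 410 234 [ 0.533 -0.154  0.07 ] rect [[0.572, 0.049], [0.639, -0.358], [0.496, -0.371], [0.435, 0.027]]
lid_bar 0.57 399 238 [ 0.524 -0.12   0.1  ] rect [[0.564, 0.029], [0.613, -0.262], [0.494, -0.275], [0.45, 0.01]]
cutting_board 0.68 228 236 [0.54  0.276 0.022] rect [[0.446, 0.421], [0.643, 0.428], [0.638, 0.122], [0.439, 0.124]]
apple_1 0.9 396 132 [ 0.789 -0.141  0.04 ] rect [[0.81, -0.104], [0.81, -0.183], [0.76, -0.18], [0.761, -0.101]]
mug_1 0.78 321 142 [0.763 0.049 0.05 ] rect [[0.808, 0.09], [0.807, -0.014], [0.728, -0.011], [0.729, 0.091]]
pep
[... 489 characters left out ...]
87, -0.309]]
cutting_board 0.85 248 180 [0.533 0.242 0.022] rect [[0.441, 0.413], [0.67, 0.447], [0.63, 0.107], [0.434, 0.095]]
apple_1 0.72 408 239 [ 0.799 -0.137  0.04 ] rect [[0.774, -0.096], [0.858, -0.108], [0.83, -0.178], [0.75, -0.165]]
apple_1 0.25 248 180 [0.53  0.224 0.04 ] rect [[0.438, 0.393], [0.664, 0.427], [0.624, 0.093], [0.431, 0.081]]
mug_1 0.81 365 186 [0.79  0.052 0.05 ] rect [[0.783, 0.133], [0.859, 0.092], [0.778, -0.039], [0.708, -0.001]]
mug_1 0.18 310 285 [ 0.534 -0.146  0.05 ] rect [[0.446, 0.012], [0.582, 0.062], [0.619, -0.266], [0.501, -0.292]]
cinnamon_jar 0.55 387 214 [ 0.79  -0.053  0.05 ] rect [[0.744, -0.088], [0.82, 0.012], [0.855, -0.014], [0.777, -0.113]]
```

View pics/top0.png

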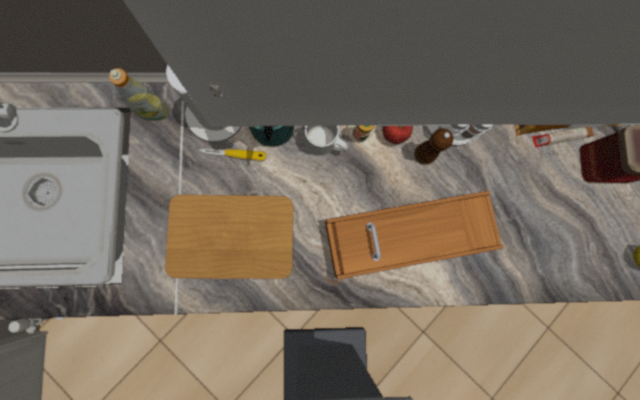

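View pics/scene0.png

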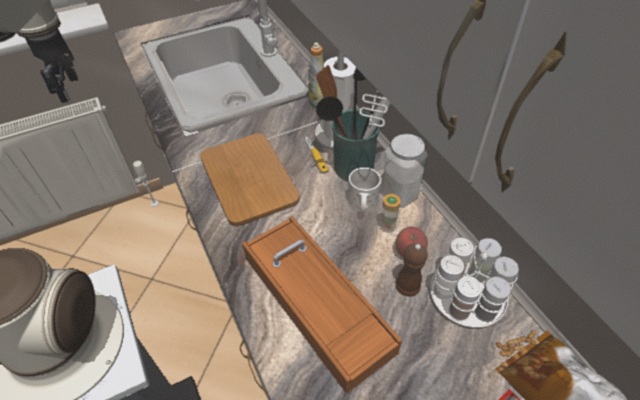

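Top view: the board is at about (229,236). The box's lid is shut, with the bar pull near (374,241). The half cover is at the right end, near (480,220). The pepper mill at (433,146) stands clear behind the box. Next I'll fit the box and board poses to the silhouettes.

```bash
cat >> h.py <<'E'
def fit(masks,dims,x0):
    from scipy.optimize import minimize
    lx,ly,h=dims
    def cost(p):
        c,s=np.cos(p[2]),np.sin(p[2]); J=0
        for f,m in masks:
            P=[proj(f,[p[0]+c*a-s*b,p[1]+s*a+c*b,z]) for a in(-lx/2,lx/2) for b in(-ly/2,ly/2) for z in(0,h)]
            q=np.zeros(m.shape,np.uint8)
            cv2.fillConvexPoly(q,np.round(cv2.convexHull(np.float32(P))*16).astype(np.int32),1,shift=4)
            J+=1-(m&(q>0)).sum()/(m|(q>0)).sum()
        return J
    S=np.array([x0]+[np.array(x0)+d for d in np.diag([.02,.02,.1])])
    return minimize(cost,x0,method="Nelder-Mead",options=dict(initial_simplex=S,xatol=1e-4,fatol=1e-5))
E
python3 - <<'E'
from h import *
F={c:grab_frame(c) for c in("top","scene")}
for t,d,x0 in(("pin_box",(.14,.4,.071),[.53,-.16,.17]),("cutting_board",(.2,.3,.022),[.54,.275,0])):
    M=[(F[c],outline_of(t,c)[0]["region"]) for c in F]
    for mm in(M,M[:1],M[1:]):
        r=fit(mm,d,x0); print(t,np.round(r.x,4),round(r.fun,3))
    if t=="pin_box": p=fit(M,d,x0).x
f=F["top"]
for f in F.values():
  c,s=np.cos(p[2]),np.sin(p[2]); 
  B=lambda a,b,z:[p[0]+c*a-s*b,p[1]+s*a+c*b,z]
  im=cv2.resize(f["frame"],None,fx=4,fy=4,interpolation=2)[:,:,::-1].copy()
  for b in(.12,.11,.10):
    q=(np.array([proj(f,B(-.035,b,.1)),proj(f,B(.035,b,.1))])*4+2).astype(int); cv2.line(im,tuple(q[0]),tuple(q[1]),(0,255,0) if b==.12 else (255,0,0),1)
  for a,b in((-.07,.2),(.07,.2),(.07,-.2),(-.07,-.2)):
    q=(proj(f,B(a,b,.072 ))*4+2).astype(int); cv2.circle(im,tuple(q),4,(0,0,255),1)
  u,v=(proj(f,B(0,0,.07))*4).astype(int)
  cv2.imwrite("pics/fit_%d.png"%(f is F["top"]),im[max(v-280,0):v+280,max(u-390,0):u+390])
E
```

```text
pin_box [ 0.5357 -0.164   0.1526] 0.065
pin_box [ 0.5351 -0.1618  0.1537] 0.023
pin_box [ 0.5346 -0.1639  0.1502] 0.038
cutting_board [ 0.54    0.2735 -0.0286] 0.115
cutting_board [ 0.5413  0.2734 -0.0249] 0.049
cutting_board [ 0.5385  0.2688 -0.0322] 0.066
```

View pics/fit_1.png

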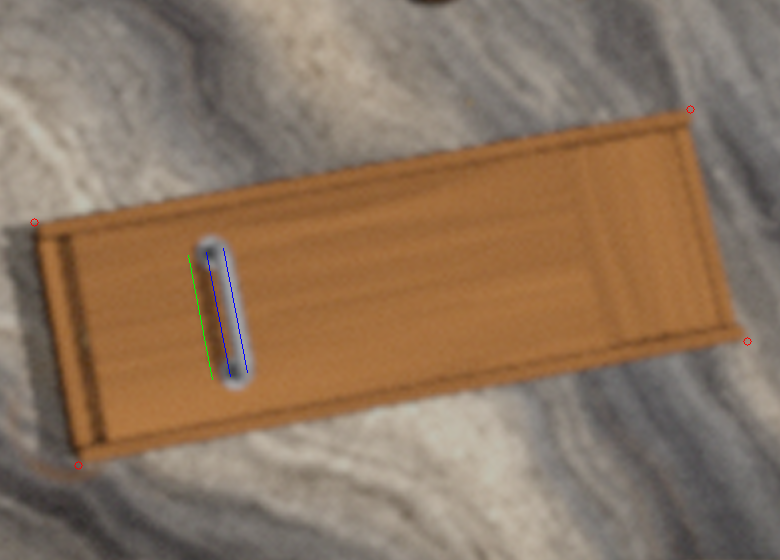

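```bash
cat >> h.py <<'E'
BX=np.array([.535,-.163,0]); BY=.152
from scipy.spatial.transform import Rotation as Ro
def box(a,b,z):
    return BX+Ro.from_euler('z',BY).apply([a,b,z])
def shift(X,yaw=None):
    s=get_state(); R=Ro.from_euler('xyz',s["ee_rot"])
    d=R.inv().apply(np.asarray(X)-s["tcp_pos"])*1000
    t=0 if yaw is None else -np.degrees((yaw-s["ee_rot"][2]+np.pi)%(2*np.pi)-np.pi)
    print("shift",np.round(d,1),"turn",round(t,1),"| tcp",np.round(s["tcp_pos"],4),"rot",np.round(s["ee_rot"],3),"F",np.round(s["force"],1),"grip",round(float(s["grip_width"]),3),"t",round(float(s["time_s"]),2))
E
python3 -c "
from h import *
shift(box(0,.15,.16),BY+np.pi/2)"
```

```text
shift [-486.2 -412.7   85.3] turn 61.2 | tcp [0.1976 0.5399 0.2453] rot [-3.141 -0.     2.791] F [ 0.4 -0.2 -0.1] grip 1.0 t 1.1
```

>>> move_arm([
  [[-40,-34,0,6],[-85,-72,0,12],[-130,-110,0,18],[-175,-149,0,24],[-220,-187,0,30],[-265,-225,0,36],[-310,-263,0,42],[-355,-301,20,48],[-400,-340,40,54],[-440,-374,60,61],[-470,-399,80,61],[-486,-413,85,61]],
], gripper=0)

```text
time_s: 2.6
tcp_pos: [0.5122, -0.0164, 0.1591]
ee_rot: [-3.14, -0.001, 1.725]
force: [0.7, 0.6, 0.8]
grip_width: 0.0
grasp_force: 0.0
```

```bash
python3 - <<'E'
from h import *
shift(box(0,.15,.095),BY+np.pi/2)
f=grab_frame("wrist"); save(f,"w1.png")
for y in(.12,.105,.09): print(y,proj(f,box(0,y,.1)))
for c in("wrist","top"):
    for r in boxes_of("lid_bar",c)[:2]: print(c,r)
E
```

```text
shift [ 1.7  0.5 64.1] turn 0.1 | tcp [ 0.5122 -0.0164  0.1591] rot [-3.140e+00 -1.000e-03  1.725e+00] F [0.7 0.6 0.8] grip 0.0 t 2.6
0.12 [326.26657103 260.55773021]
0.105 [326.22289826 279.55492363]
0.09 [326.18087985 297.83248481]
wrist {'at': [0.5377, 0.5103], 'conf': 0.88}
wrist {'at': [0.0528, 0.6586], 'conf': 0.47}
top {'at': [0.5938, 0.6231], 'conf': 0.92}
top {'at': [0.592, 0.3577], 'conf': 0.23}
```

View pics/w1.png

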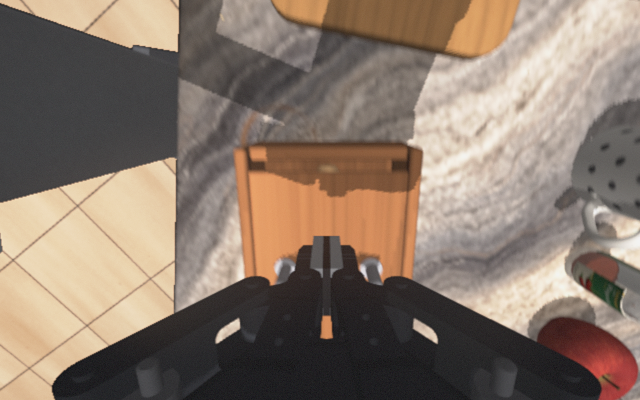

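Wrist view: the bar's post ends show at about (285,268) and (372,268), which puts the bar at box y of about 0.105–0.115. The fingers will come down clear of it on the +y side.

>>> move_arm([
  [[2,0,30,0],[2,0,55,0],[2,0,64,0],[2,0,64,0],[-10,0,64,0],[-25,0,64,0],[-40,0,64,0],[-55,0,64,0],[-70,0,64,0],[-85,0,64,0]],
])

```text
time_s: 4.0
tcp_pos: [0.5253, -0.1, 0.0963]
ee_rot: [-3.141, -0.0, 1.726]
force: [0.5, 2.4, 1.2]
grip_width: 0.0
grasp_force: 1.0
```

```bash
python3 -c "
from h import *
shift(box(0,-.159,.095),BY+np.pi/2)
print([r for r in boxes_of('lid_bar','top')[:1]]) 
"
```

```text
shift [-222.7   -0.7    1.3] turn 0.2 | tcp [ 0.5253 -0.1     0.0963] rot [-3.141 -0.     1.726] F [0.5 2.4 1.2] grip 0.0 t 4.0
[{'at': [0.5938, 0.6231], 'conf': 0.92}]
```

>>> move_arm([
  [[-20,0,0,0],[-40,0,0,0],[-60,0,0,0],[-80,0,0,0],[-100,0,0,0],[-120,0,0,0],[-140,0,0,0],[-160,0,0,0],[-180,0,0,0],[-195,0,0,0],[-205,0,0,0],[-208,0,0,0]],
])

```text
time_s: 5.55
tcp_pos: [0.5574, -0.3049, 0.0963]
ee_rot: [-3.141, 0.0, 1.726]
force: [-0.9, 1.9, 0.2]
grip_width: -0.001
grasp_force: 0.8
```

>>> move_arm([
  [[-3,0,0,0],[-6,0,0,0],[-9,0,0,0],[-11,0,0,0]],
])

```text
time_s: 6.05
tcp_pos: [0.5592, -0.3154, 0.0964]
ee_rot: [3.142, 0.0, 1.726]
force: [-1.7, 0.9, -0.2]
grip_width: -0.0
grasp_force: 0.8
```

>>> move_arm([
  [[-2,0,0,0],[-4,0,0,0],[-6,0,0,0]],
])

```text
time_s: 6.42
tcp_pos: [0.5601, -0.3213, 0.0964]
ee_rot: [3.142, 0.0, 1.726]
force: [0.3, 1.6, -0.3]
grip_width: -0.002
grasp_force: 0.8
```

```bash
python3 - <<'E'
from h import *
shift(box(0,-.159,.095),BY+np.pi/2)
f=grab_frame("top"); save(f,"top1.png")
im=cv2.resize(f["frame"],None,fx=3,fy=3,interpolation=2)[:,:,::-1]
cv2.imwrite("pics/top1c.png",im[460:980,930:1730])
for t in("rolling_pin","lid_bar"):
  for r in outline_of(t,"top")[:1]:
    (c,wh,a)=cv2.minAreaRect(cv2.findNonZero(r["region"].astype(np.uint8)))
    P=[onz(f,*q,.045)-BX for q in cv2.boxPoints((c,wh,a))]
    print(t,r["conf"],np.round(Ro.from_euler('z',-BY).apply(P),3).tolist())
E
```

```text
shift [ 1.3 -0.8  1.4] turn 0.2 | tcp [ 0.5601 -0.3213  0.0964] rot [3.142 0.    1.726] F [ 0.3  1.6 -0.3] grip -0.002 t 6.42
rolling_pin 0.97 [[0.022, 0.179, 0.045], [0.016, -0.101, 0.045], [-0.022, -0.098, 0.045], [-0.015, 0.18, 0.045]]
lid_bar 0.66 [[0.061, -0.101, 0.045], [0.067, -0.28, 0.045], [-0.059, -0.274, 0.045], [-0.063, -0.098, 0.045]]
```

View pics/top1c.png

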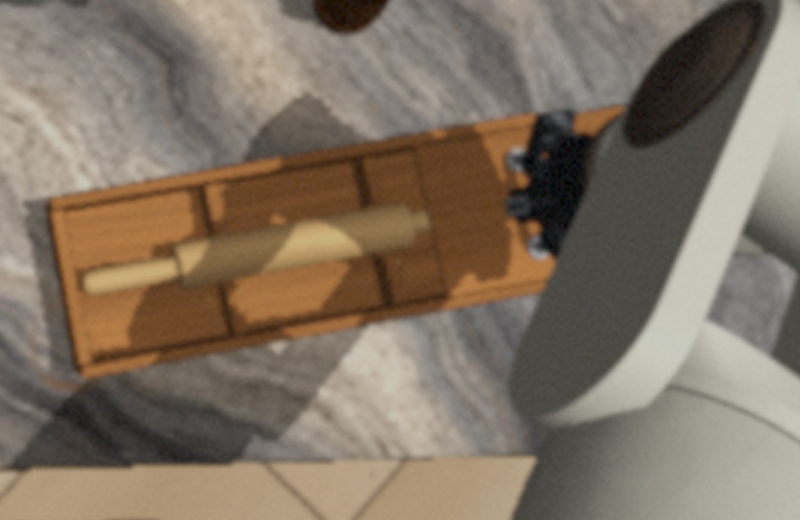

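The lid is nearly open and the pin lies in the notches. Its visible end is at box y of about 0.178, so its middle is at about 0.006. I'll keep pushing until I feel the stop.

>>> move_arm([
  [[-2,0,0,0],[-4,0,0,0],[-6,0,0,0],[-7,0,0,0]],
])

```text
time_s: 7.08
tcp_pos: [0.5606, -0.3241, 0.0962]
ee_rot: [-3.14, -0.008, 1.727]
force: [-9.9, 40.3, 15.8]
grip_width: 0.0
grasp_force: 20.9
```

>>> move_arm([
  [[8,0,0,0],[18,0,0,0],[20,0,-30,0],[20,0,-70,0],[50,0,-80,0],[100,0,-80,0],[150,0,-80,0],[190,0,-80,0],[200,0,-80,0],[200,0,-80,0]],
], gripper=0.75, grip_force=25)

```text
time_s: 8.32
tcp_pos: [0.5303, -0.1305, 0.1766]
ee_rot: [3.141, 0.001, 1.727]
force: [-0.2, 0.6, 0.1]
grip_width: 0.748
grasp_force: 0.0
```

```bash
python3 - <<'E'
from h import *
shift(box(0,.036,.041),BY+np.pi/2)
f=grab_frame("wrist"); save(f,"w2.png")
for r in outline_of("rolling_pin","wrist")[:1]:
    m=r["region"]; v,u=np.nonzero(m)
    for row in range(v.min(),v.max()+1,15):
        c=u[v==row]
        if len(c): print(row,[np.round(Ro.from_euler('z',-BY).apply(onz(f,q,row,.045)-BX)[:2],3).tolist() for q in (c.min(),c.mean(),c.max())])
E
```

```text
shift [  3.2  -0.4 135.6] turn 0.2 | tcp [ 0.5303 -0.1305  0.1766] rot [3.141e+00 1.000e-03 1.727e+00] F [-0.2  0.6  0.1] grip 0.748 t 8.32
9 [[-0.002, 0.182], [-0.0, 0.182], [0.001, 0.182]]
24 [[-0.009, 0.171], [0.0, 0.171], [0.01, 0.171]]
39 [[-0.01, 0.161], [0.0, 0.161], [0.01, 0.161]]
54 [[-0.009, 0.15], [0.0, 0.15], [0.01, 0.15]]
69 [[-0.009, 0.139], [0.0, 0.139], [0.01, 0.139]]
84 [[-0.009, 0.127], [0.001, 0.127], [0.011, 0.127]]
99 [[-0.007, 0.116], [0.001, 0.116], [0.009, 0.116]]
114 [[-0.017, 0.104], [0.001, 0.104], [0.019, 0.104]]
129 [[-0.018, 0.091], [0.0, 0.091], [0.018, 0.091]]
144 [[-0.016, 0.079], [0.001, 0.079], [0.019, 0.079]]
159 [[-0.016, 0.065], [0.001, 0.066], [0.019, 0.066]]
174 [[-0.017, 0.052], [0.001, 0.052], [0.019, 0.052]]
189 [[-0.017, 0.038], [0.001, 0.038], [0.02, 0.038]]
204 [[-0.016, 0.024], [0.002, 0.024], [0.02, 0.024]]
219 [[-0.015, 0.009], [0.002, 0.01], [0.019, 0.01]]
234 [[-0.015, -0.006], [0.003, -0.006], [0.021, -0.005]]
249 [[-0.017, -0.021], [0.002, -0.021], [0.02, -0.021]]
264 [[-0.016, -0.037], [0.002, -0.037], [0.019, -0.037]]
279 [[-0.015, -0.054], [0.002, -0.054], [0.02, -0.053]]
294 [[-0.015, -0.071], [0.002, -0.071], [0.02, -0.07]]
309 [[-0.014, -0.088], [0.003, -0.088], [0.019, -0.088]]
324 [[-0.006, -0.106], [0.003, -0.106], [0.011, -0.106]]
```

View pics/w2.png

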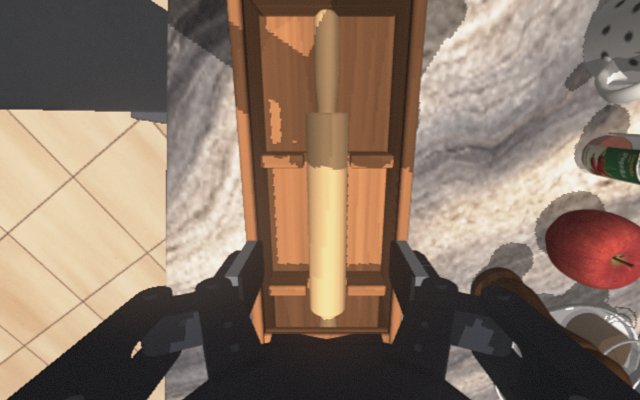

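Wrist view: the pin runs from (327,12) to (327,325), centred in the box, with its middle at box y of about 0.010. The cross bar at row 160 is at y of about 0.065. I'll descend and grasp at y of about 0.04.

>>> move_arm([
  [[8,1,40,0],[8,1,80,0],[8,1,110,0],[8,1,125,0],[8,1,135,0],[8,1,135,0],[8,1,135,0]],
])

```text
time_s: 9.3
tcp_pos: [0.5304, -0.1227, 0.0422]
ee_rot: [3.14, 0.001, 1.726]
force: [1.4, 0.4, 0.2]
grip_width: 0.753
grasp_force: 0.0
```

>>> move_arm([
  [[0,0,0,0],[0,0,0,0],[0,0,0,0],[0,0,0,0],[0,0,0,0],[0,0,0,0]],
], gripper=0, grip_force=25)

```text
time_s: 10.05
tcp_pos: [0.5302, -0.1225, 0.0419]
ee_rot: [3.141, 0.001, 1.726]
force: [-1.1, -0.2, 5.4]
grip_width: 0.413
grasp_force: 24.5
```

>>> move_arm([
  [[0,0,-3,0],[0,0,-6,0],[0,0,-9,0],[0,0,-12,0],[0,0,-12,0]],
])

```text
time_s: 10.68
tcp_pos: [0.53, -0.1225, 0.0535]
ee_rot: [3.142, 0.0, 1.726]
force: [-1.1, -0.4, -3.9]
grip_width: 0.408
grasp_force: 25.3
```

>>> move_arm([
  [[0,0,-3,0],[0,0,-6,0],[0,0,-9,0],[0,0,-11,0],[0,0,-11,0]],
])

```text
time_s: 11.3
tcp_pos: [0.53, -0.1225, 0.0645]
ee_rot: [3.141, 0.0, 1.726]
force: [-0.7, -0.5, -5.0]
grip_width: 0.41
grasp_force: 25.3
```

```bash
python3 - <<'E'
from h import *
shift(box(0,.041,.041),BY+np.pi/2)
f=grab_frame("wrist"); save(f,"w3.png")
E
```

```text
shift [ 0.2 -1.2 23.5] turn 0.2 | tcp [ 0.53   -0.1225  0.0645] rot [3.141 0.    1.726] F [-0.7 -0.5 -5. ] grip 0.41 t 11.3
```

View pics/w3.png

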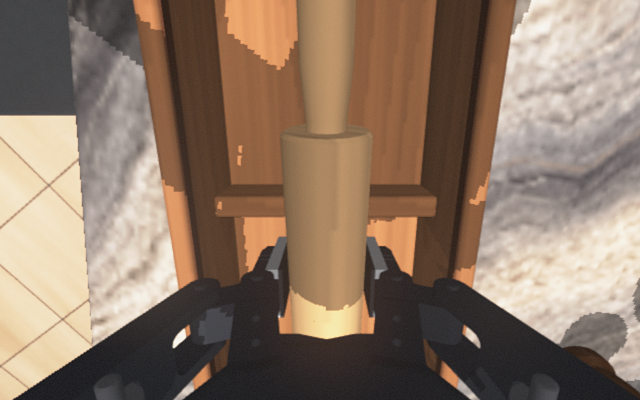

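Wrist view: the pin is firmly in the pads at (327,270) with its front end tipped up, and it pivots with only about 2.5 N against the cover. Now I'll draw it out at a slant.

>>> move_arm([
  [[6,0,-1,0],[14,0,-2,0],[22,0,-4,0],[30,0,-5,0],[38,0,-6,0],[46,0,-7,0]],
])

```text
time_s: 12.1
tcp_pos: [0.5227, -0.0764, 0.0714]
ee_rot: [-3.142, 0.0, 1.726]
force: [0.1, -0.3, -4.8]
grip_width: 0.407
grasp_force: 25.4
```

>>> move_arm([
  [[8,0,-1,0],[16,0,-3,0],[24,0,-4,0],[32,0,-6,0],[40,0,-8,0],[48,0,-9,0],[52,0,-10,0]],
])

```text
time_s: 12.98
tcp_pos: [0.5147, -0.0251, 0.0814]
ee_rot: [-3.142, 0.0, 1.726]
force: [-0.7, -0.4, -2.2]
grip_width: 0.412
grasp_force: 25.4
```

```bash
python3 - <<'E'
from h import *
shift(box(0,.141,.09),BY+np.pi/2)
f=grab_frame("scene"); 
im=cv2.resize(f["frame"],None,fx=3,fy=3,interpolation=2)[:,:,::-1]
cv2.imwrite("pics/s4.png",im[550:1140,580:1330])
E
```

```text
shift [ 1.6 -0.8 -8.6] turn 0.2 | tcp [ 0.5147 -0.0251  0.0814] rot [-3.142  0.     1.726] F [-0.7 -0.4 -2.2] grip 0.412 t 12.97
```

View pics/s4.png

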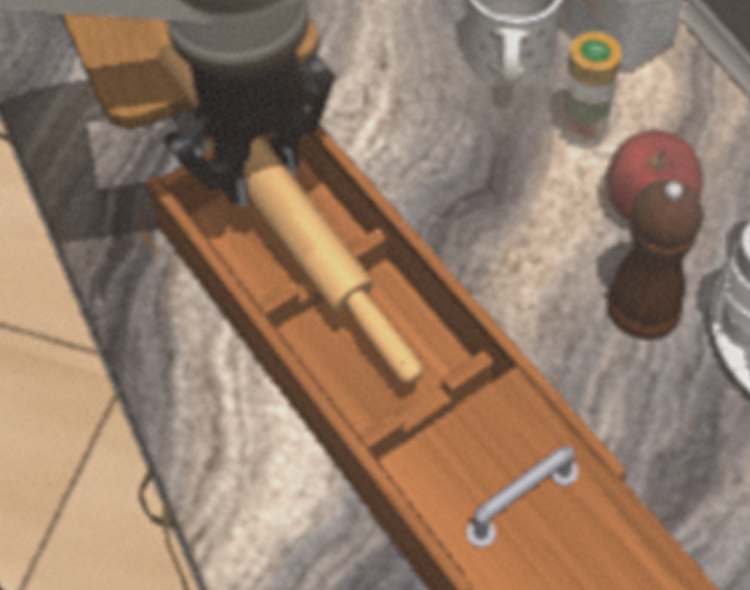

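The pin is out from under the cover, with its low end near (410,370) in the crop and only its own weight (about 2.2 N) on the wrist. I'll lift it straight up.

>>> move_arm([
  [[0,0,-10,0],[0,0,-30,0],[0,0,-55,0],[0,0,-80,0],[0,0,-95,0],[0,0,-100,0],[0,0,-100,0],[0,0,-100,0],[0,0,-100,0]],
])

```text
time_s: 14.15
tcp_pos: [0.5146, -0.0256, 0.1807]
ee_rot: [-3.141, -0.0, 1.726]
force: [-0.6, 0.0, -1.8]
grip_width: 0.415
grasp_force: 25.5
```

```bash
cat >> h.py <<'E'
def pinfit(cams=("top","scene","wrist"),save_=False):
    """axis through the grasp point; free: offset of middle along axis, tilt, height offset (silhouette IoU)"""
    from scipy.optimize import minimize
    s=get_state(); R=Ro.from_euler('xyz',s["ee_rot"]); g=s["tcp_pos"]-.005*R.apply([0,0,1])
    D=[]
    for c in cams:
        f=grab_frame(c); o=outline_of("rolling_pin",c)
        if o and o[0]["conf"]>.4: D.append((c,f,o[0]["region"]))
    def ends(p):
        h=R.apply([1,0,0])*[1,1,0]; d=h*np.cos(p[1])+np.array([0,0,np.sin(p[1])])
        return g+[0,0,p[2]]-d*p[0],d
    def cost(p):
        m0,d=ends(p); J=0
        for c,f,m in D:
            q=np.zeros(m.shape,np.uint8)
            for l0,l1,r in((-.17,-.095,.01),(-.095,.095,.018),(.095,.17,.01)):
                P=[]
                a=np.cross(d,[0,0,1]);a/=np.linalg.norm(a);b=np.cross(d,a)
                for l in(l0,l1):
                    for t in np.arange(0,6.3,.5): P.append(proj(f,m0+d*l+r*(a*np.cos(t)+b*np.sin(t))))
                cv2.fillConvexPoly(q,np.round(cv2.convexHull(np.float32(P))*16).astype(np.int32),1,shift=4)
            J+=(m&(q==0)).sum()/m.sum()+.0*q.sum()
            v,u=np.nonzero(m); v2,u2=np.nonzero(q)
            J+=.2*(q.astype(bool)&~m).sum()/m.sum()
        return J
    best=min((minimize(cost,x,method="Nelder-Mead",options=dict(initial_simplex=np.array([x,np.add(x,[.02,0,0]),np.add(x,[0,.1,0]),np.add(x,[0,0,.005])]),xatol=1e-4,fatol=1e-4)) for x in([.03,.15,0],[.03,0,0])),key=lambda r:r.fun)
    print([c for c,_,_ in D],"offset,tilt_deg,dz:",round(best.x[0],4),round(np.degrees(best.x[1]),2),round(best.x[2],4),"cost",round(best.fun,3),"middle",np.round(ends(best.x)[0],3))
E
python3 - <<'E'
from h import *
pinfit(); pinfit(("scene",)); pinfit(("top",)); pinfit(("wrist",))
g=box(0,0,0)
X=np.array([.54,.272,.14]); X[:2]+=.03*np.array([-np.sin(BY),np.cos(BY)]); shift(X)
E
```

```text
['top', 'scene', 'wrist'] offset,tilt_deg,dz: 0.0275 9.97 -0.0022 cost 1.009 middle [ 0.519 -0.052  0.179]
['scene'] offset,tilt_deg,dz: 0.0252 6.25 -0.009 cost 0.102 middle [ 0.519 -0.05   0.175]
['top'] offset,tilt_deg,dz: -0.1821 68.68 -0.0649 cost 0.409 middle [0.505 0.04  0.291]
['wrist'] offset,tilt_deg,dz: 0.0308 6.98 -0.0007 cost 0.045 middle [ 0.519 -0.056  0.182]
shift [320.2  71.   41.3] turn 0 | tcp [ 0.5148 -0.0257  0.1813] rot [3.142 0.    1.726] F [ 0.3 -0.5 -2.7] grip 0.412 t 14.75
```

Measured tilt is about 7°, with the middle about 29 mm behind the grip. I'll move over the board, then level the pin by touching its low end lightly to the board while still gripping it.

>>> move_arm([
  [[20,4,0,0],[55,12,0,0],[95,21,0,0],[135,30,0,0],[175,39,0,0],[215,48,0,0],[255,57,10,0],[285,63,20,0],[305,68,30,0],[316,70,38,0],[320,71,41,0],[320,71,41,0]],
])

```text
time_s: 16.25
tcp_pos: [0.5355, 0.301, 0.1403]
ee_rot: [-3.141, 0.0, 1.726]
force: [-0.6, -0.8, -3.3]
grip_width: 0.412
grasp_force: 25.5
```

```bash
python3 - <<'E'
from h import *
pinfit(("wrist",))
X=np.array([.54,.272,.041]); X[:2]+=.03*np.array([-np.sin(BY),np.cos(BY)]); shift(X)
f=grab_frame("top"); M=[(f,outline_of("cutting_board","top")[0]["region"])]
E
```

```text
['wrist'] offset,tilt_deg,dz: 0.0306 6.87 -0.0009 cost 0.045 middle [0.54  0.271 0.141]
shift [ 0.8 -0.1 99.7] turn 0 | tcp [0.5357 0.3009 0.1407] rot [3.141 0.    1.726] F [ 0.4 -0.4 -4.1] grip 0.412 t 16.35
```

>>> move_arm([
  [[1,0,25,0],[1,0,50,0],[1,0,68,0],[1,0,78,0],[1,0,83,0],[1,0,87,0],[1,0,90,0],[1,0,93,0],[1,0,95,0],[1,0,97,0],[1,0,99,0],[1,0,99,0]],
])

```text
time_s: 17.95
tcp_pos: [0.5352, 0.3024, 0.0412]
ee_rot: [-3.141, 0.0, 1.726]
force: [-0.0, 0.4, 0.1]
grip_width: 0.415
grasp_force: 25.7
```

>>> move_arm([
  [[0,0,0,0],[0,0,-4,0],[0,0,-15,0],[0,0,-40,0],[0,0,-70,0],[0,0,-90,0],[0,0,-99,0],[0,0,-99,0],[0,0,-99,0],[0,0,-99,0],[0,0,-99,0]],
], grip_force=60)

```text
time_s: 19.32
tcp_pos: [0.5351, 0.3024, 0.1398]
ee_rot: [-3.141, 0.0, 1.726]
force: [-0.0, 0.1, -3.3]
grip_width: 0.397
grasp_force: 60.1
```

```bash
python3 - <<'E'
from h import *
pinfit(("wrist",)); pinfit(("wrist","scene"))
shift([.54,.272,.14])
f=grab_frame("scene"); im=cv2.resize(f["frame"],None,fx=1.25,fy=1.25,interpolation=2)[:,:,::-1]
cv2.imwrite("pics/s5.png",im)
E
```

```text
['wrist'] offset,tilt_deg,dz: 0.0306 3.5 -0.0007 cost 0.046 middle [0.54  0.272 0.142]
['wrist', 'scene'] offset,tilt_deg,dz: 0.0288 4.65 -0.0047 cost 0.153 middle [0.54  0.274 0.138]
shift [-30.9  -0.    0.2] turn 0 | tcp [0.5352 0.3025 0.1402] rot [-3.142  0.     1.726] F [-0.3  0.7 -3.4] grip 0.405 t 19.62
```

View pics/s5.png

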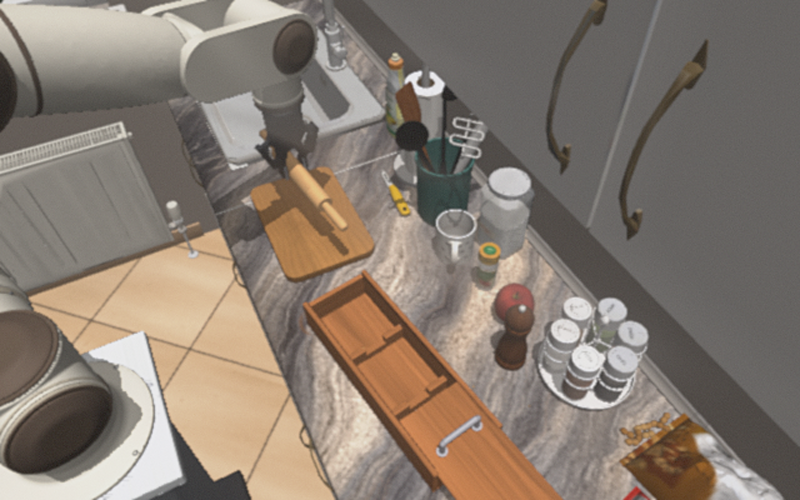

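The pin is held over the board at about (320,200), tilted only about 3.5° and well within the limit. The lid is open and the bystanders haven't moved.

```bash
python3 -c "
from rig import *
print(close_job())"
```

```text
the job is handed in; nothing more can be done
None
```

The lid is fully open, and the job is handed in with the rolling pin held steady over the middle of the chopping board, tilted about 4° and about 0.14 m above the worktop. To level it, I touched its low end lightly to the board while still gripping it; the judge's result was not shown.

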